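# Eject the used filter cassette and store it under the tray's sliding cover

### The job

Slide the tray's flat cover back off the near bay, and press the spring ejector of the cassette holder all the way forward so that the filter cassette is pushed out, then let the ejector spring back. Lift the cassette off, lay it flat the right way up on the floor of the near bay (set it down, do not drop it), and slide the cover fully shut over it. Leave the small bottle, the cup and the tools around them where they are.

Things in the scene. Friction and masses are not known exactly. Their poses are not given: they have to be found in the camera images.
- holder: Fixed steel cassette holder: a channel 138 mm long (x), 47 mm high, 102 mm wide over its springs. Origin at its underside, x along the channel, z up. From the mouth (x = -84 mm) an 8 mm thick, 75 mm wide outfeed plate runs on to x = -191 mm; the cassette comes out there, towards -x. Roof top at z = 47 mm with a 26 mm slot along the middle; rear wall ends at x = +54 mm.
- outfeed (a point): Point on top of the outfeed plate (8 mm over the table), at x = -138 mm of the holder: the cassette's origin lies about here when fully ejected.
- ejector (a joint): Spring ejector slide: 0 = at rest at the rear (m), 0.105 = pressed forward to its stop (towards the holder's -x). The spring takes 2 N at first and 8.5 N at the stop and returns the slide to 0 when it is let go.
- lug (a point): Middle of the top edge of the ejector's black thumb lug, which stands 35 mm up above the holder's roof (z from 50 to 85 mm over the table), 14 mm thick along the slide and 36 mm wide across it. Moves with the ejector. At rest it is at x = +19 mm of the holder; push its rear (+x) face.
- cassette: White plastic filter cassette, a block 90 x 44 x 30 mm (x, y, z) with a grey filter pad in its top; 0.13 to 0.24 kg. Origin at the centre of its underside, z up. It starts inside the holder, its long axis along the channel; grip it across its 44 mm width.
- tray: Fixed grey tray 272 x 124 mm with two bays in line along its x. Origin at the centre of its underside. The near bay is on the -x side (towards the robot), the far bay (spare spouts, stoppers) on the +x side. Floor 6 mm thick; side walls rise to z = 56 mm and guide the cover; end and middle walls rise to z = 46 mm.
- bay (a point): Centre of the near bay's floor (6 mm over the table), at x = -66.5 mm of the tray; axes as the tray's. The bay is 127 mm long (x), 112 mm wide (y) and open 40 mm deep under the cover.
- cover (a joint): Flat aluminium cover that slides along the tray's x: 0 = shut over the near bay (m), 0.133 = fully back over the far bay, near bay open. It stays where it is left; about 1.5 N moves it.
- cover_grip (a point): Middle of the top edge of the cover's upright grip bar: 14 mm thick along the slide, 70 mm wide across it, standing 28 mm up from the cover (z from 51 to 79 mm over the table). It moves with the cover; when shut it is at x = -118 mm of the tray, 14 mm from the tray's near end.
- small_bottle: Small amber bottle, 44 mm wide, 140 mm tall, standing between holder and tray; origin at its underside. Leave alone.
- cup: Steel cup, 60 mm wide, 65 mm tall, standing in front of the gap between holder and tray; origin at its underside. Leave alone.
- screwdriver: Screwdriver lying at the right edge of the work area. Leave alone.
- brush: Brush lying at the left edge of the work area. Leave alone.
Things that resemble listed ones, but are neither listed nor needed, are in the scene too. There is more than one size of the cassette; the one meant has the size given above.

How it is judged:
By the outcome, as a careful person would: the job done as asked, in the order asked, and still so for the second after the job is handed in, with the robot touching nothing.
It also fails if it takes over 72 s, if anything falls off the work surface, if the arm or the gripper's body presses on something with over 40 N, if the wrist force passes 120 N, or if a joint passes its speed limit or range.

### The arm

A 6-joint arm with a two-finger parallel gripper is mounted at the origin on the work surface. World frame = base frame: x ahead of the robot, y to its left, z up, the work surface at z = 0. Lengths are in m, angles in rad, forces in N, time in s.
With the tool pointing down it reaches from about 0.35 to 0.875 m from the base axis. Payload 15.5 kg.
Tool frame: the origin (TCP) lies on the mounting face of the last link; the fingertips stand 173 mm ahead of it and the grasp point (between the pads) lies env.grasp_offset ahead of it (env.grasp_offset is the distance from the TCP to the grasp point, in m); z points along the fingers, x is the direction in which the jaws open and shut, and the axes are right-handed (so a half turn about z gives the same grasp; the last joint's range is limited). The gripper opens to 85 mm and grips with 20 to 120 N. Pads are 22 mm wide; open, the fingers measure 114 mm over their backs; the gripper's body (76 mm by 85 mm) begins 54 mm behind the grasp point. The pads swing forward as they close: fully open they stand 13 mm farther back than shut.
Start: joints at [-1.284, 0.494, 1.345, -0, 1.302, -0.096], TCP at [0.233, -0.58, 0.405] pointing down, gripper open.
Joint ranges: [-2.91, 2.91], [-0.82, 2.16], [0.22, 2.67], [-1.22, 4.37], [0.12, 2.79], [-3.08, 3.08]. Speed limits (rad/s): [1.89, 1.89, 2.57, 3.01, 3.01, 3.01].

### API

Orientations are given as [roll, pitch, yaw] about the fixed x, y, z axes, in that order (R = Rz(yaw) Ry(pitch) Rx(roll)).
In Python, from bench import env, camera, get_calibration, job, spot_in, outline_of gives the robot as it stands.
- The arm moves only by the shell command python3 -m inch 'ROWS' [FORCE]. ROWS is JSON, a list of rows, each a list of 7 numbers: the shift along the world's x, y, z as a fraction of full scale, then the turn, a rotation vector about the world's x, y, z as a fraction of full scale, then the opening, from 0 (shut) to 1 (fully open). In form: [[x, y, z, wx, wy, wz, gripper], ...]. A call has 1 to 12 rows; each row shifts and turns the commanded pose from where the row before left it; what a row does not reach is not made up. Full scale, the value 1, is 0.04 m for a shift and 6 degrees for a turn. A row lasts 1/10 s, in which the tool goes at most 50 mm and 8.59 degrees, less where a joint would pass 70% of its speed; a pose out of reach is approached as far as the arm can. A call with a number of a shift or a turn outside -1 to 1 is refused whole. A call with a gripper value outside its range is refused whole. The fingers move at their own pace and stop on an object; FORCE is the grip in N (left out, the last holds). Time passes only in rows, so rows that do not move let the fingers close. It gives the time, the measured TCP pose, the force and the opening at its end, in the units of the state.
- env.sense(): the state, without advancing time (a new reading comes with each control period).
- camera(name): name is "scene" or "side" or "wrist"; returns the picture (480x640x3 uint8, blue, green, red); there is no depth.
- get_calibration(name): a dict with "K" (3x3 intrinsics, pixels), "R" (3x3) and "t" (3): a world point X has camera coordinates R X + t. Camera axes: x right, y down, z forward; pixel columns grow to the right and rows downward; lengths in m; the calibration is good to about 2 mm. The wrist camera is an equidistant fisheye: a pixel r from the principal point sees the ray r / f radians off the axis. A picture is of the moment at which its call begins: read the wrist's pose just before it. get_calibration takes no time and is no camera call; for the wrist camera it gives the pose at the moment of the call.
- job.sign_off(): hands the job in, once; it reports no verdict.
Trained networks look in the newest picture that a camera, given by its name, has taken for a name from the list of things; names that differ only in an ending like _2 or _b are one class to them, and where a whole thing is asked for, a point or a joint stands for the part that bears it (a point fixed in the world has none). Each returns a list of dicts, best first, with "confidence" (0 to 1); they miss things now and then, are a little off and sometimes report something else, mostly with a low value. They report only what shows in the picture. A call takes as long as a camera call. They do not tell look-alikes from the thing itself.
- spot_in(thing, camera): "extent" ([left, top, right, bottom] in pixels, round what is visible of it).
- outline_of(thing, camera): "mask" (480x640 bool, what is visible of it) and "extent" ([left, top, right, bottom] in pixels, round what is visible of it).
The state is a dict: "clock": time; "joints": joint angles; "joint_velocities": joint speeds; "joint_efforts": joint torques, N m; "position": TCP position; "tcp_rot": TCP orientation; "contact_force": force on the tool from outside, world axes, zero at the start; "ft_torque": the same for the moment, N m; "width": finger opening in m.
Only numpy, scipy, OpenCV 4.12 (cv2) and the standard library are available. Lean on these libraries where they do the work, as an engineer would, in place of code of your own. Each camera call takes 0.05 s, during which the arm holds its last target. There are 200 camera calls.

## Working session

There is one attempt and no reset: what is moved stays moved. The work goes in short steps, Python scripts to look and compute and a shell command to move; the robot and the scene stay as the last step left them, time stands still between calls to the robot, and variables do not carry over. Pictures are saved under pics/ and viewed, about 8 in all and at most 12, crops included, and the job is handed in when it is done.

```bash
ls; mkdir -p pics
cat > h.py <<'E'
import numpy as np,cv2
from bench import env,camera,get_calibration,job,spot_in,outline_of
E
python3 - <<'E'
from h import *
s=env.sense();print(s['clock'],s['position'],s['tcp_rot'],s['width'],env.grasp_offset)
for c in("scene","side"):
    im=camera(c);cv2.imwrite(f'pics/{c}0.png',im)
    g=get_calibration(c);print(c,np.round(g['K'],1).tolist(),np.round(g['R'],3).tolist(),np.round(g['t'],3).tolist())
    for n in("holder","lug","cassette","tray","cover","cover_grip","small_bottle","cup"):
        print(n,[(np.round(d['extent']).tolist(),round(d['confidence'],2)) for d in spot_in(n,c)][:3])
E
```

```text
pics
0.0 [ 0.23284947 -0.57984168  0.40408501] [-3.14147035e+00  1.25193342e-03 -1.18896261e+00] 0.08548856367248651 0.1547
scene [[438.5, 0.0, 323.3], [0.0, 438.5, 234.5], [0.0, 0.0, 1.0]] [[-0.46, 0.888, -0.007], [0.707, 0.362, -0.608], [-0.537, -0.285, -0.794]] [0.267, -0.368, 1.35]
holder [([208.0, 168.0, 278.0, 246.0], 0.73), ([340.0, 182.0, 364.0, 216.0], 0.62)]
lug [([222.0, 203.0, 242.0, 228.0], 0.54), ([356.0, 217.0, 445.0, 344.0], 0.41)]
cassette [([231.0, 255.0, 293.0, 309.0], 0.86), ([234.0, 191.0, 248.0, 212.0], 0.72), ([219.0, 205.0, 239.0, 228.0], 0.37)]
tray [([353.0, 218.0, 442.0, 344.0], 0.6), ([221.0, 205.0, 240.0, 229.0], 0.19), ([188.0, 141.0, 206.0, 176.0], 0.19)]
cover [([376.0, 224.0, 437.0, 287.0], 0.67)]
cover_grip [([378.0, 223.0, 442.0, 286.0], 0.77), ([209.0, 168.0, 275.0, 245.0], 0.56)]
small_bottle [([311.0, 220.0, 333.0, 267.0], 0.9)]
cup [([342.0, 185.0, 363.0, 219.0], 0.74)]
side [[458.4, 0.0, 313.2], [0.0, 458.4, 235.1], [0.0, 0.0, 1.0]] [[0.925, -0.38, -0.017], [-0.301, -0.703, -0.644], [0.233, 0.601, -0.765]] [-0.539, 0.238, 0.914]
holder [([278.0, 306.0, 410.0, 421.0], 0.92)]
lug [([366.0, 311.0, 387.0, 334.0], 0.84)]
cassette [([307.0, 284.0, 340.0, 318.0], 0.95), ([330.0, 331.0, 373.0, 374.0], 0.87), ([365.0, 238.0, 405.0, 293.0], 0.64)]
tray [([220.0, 160.0, 343.0, 246.0], 0.87)]
cover [([230.0, 180.0, 297.0, 225.0], 0.97)]
cover_grip [([230.0, 180.0, 293.0, 227.0], 0.75), ([222.0, 159.0, 343.0, 246.0], 0.27)]
small_bottle [([328.0, 333.0, 374.0, 374.0], 0.74), ([311.0, 212.0, 330.0, 267.0], 0.72)]
cup [([235.0, 258.0, 264.0, 296.0], 0.58)]
```

Run:
```python
import cv2
a=cv2.imread('pics/scene0.png')[120:360,150:470];cv2.imwrite('pics/sc.png',cv2.resize(a,(800,600),interpolation=cv2.INTER_CUBIC))
a=cv2.imread('pics/side0.png')[145:445,190:430];cv2.imwrite('pics/si.png',cv2.resize(a,(480,600),interpolation=cv2.INTER_CUBIC))
```

```text
(no output)
```

View pics/sc.png

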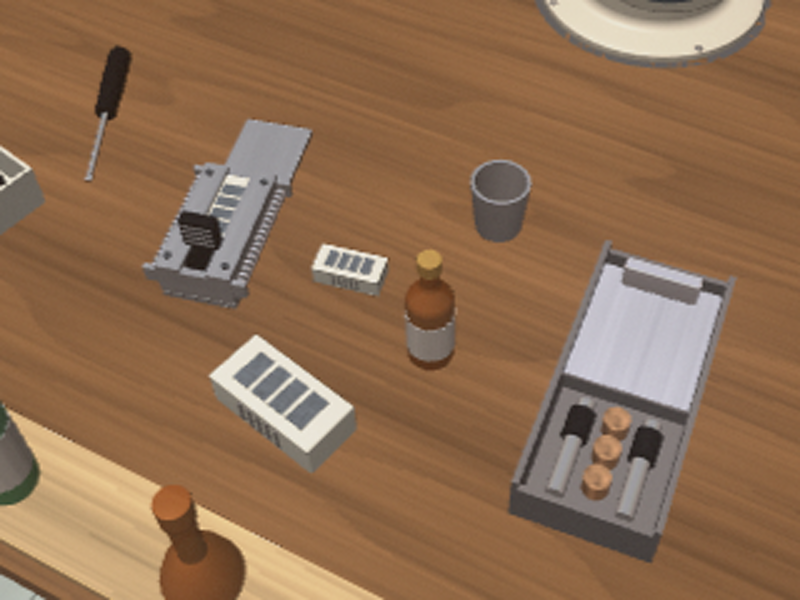

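View pics/si.png

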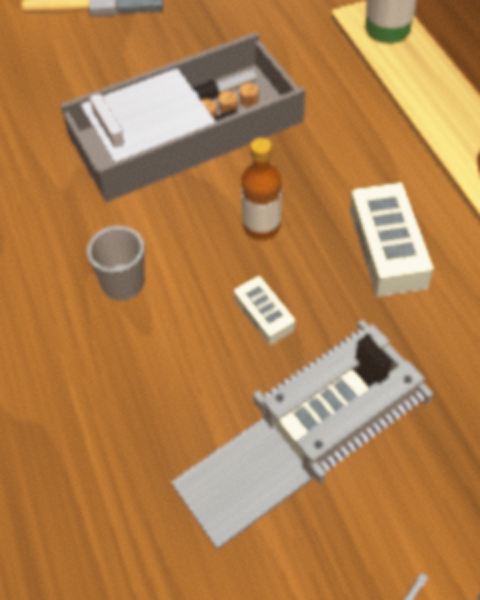

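The scene crop shows the tray at right with cover shut and grip bar at (662,283). The holder is at upper left with its lug at (200,217) and its plate pointing up to (280,125). The loose cassettes are look-alikes of other sizes. The side view agrees. Next I fit the planar poses from the corners.

```bash
cat >> h.py <<'E'
from scipy.optimize import least_squares
def proj(c,X):
    g=get_calibration(c);p=np.asarray(X)@np.asarray(g['R']).T+g['t']
    if c=='wrist':
        f=g['K'][0][0];r=np.linalg.norm(p[:,:2],axis=1,keepdims=True);th=np.arctan2(r[:,0],p[:,2])[:,None]
        return p[:,:2]/r*th*f+[g['K'][0][2],g['K'][1][2]]
    q=p@np.asarray(g['K']).T;return q[:,:2]/q[:,2:]
def world(pose,L):
    x,y,a=pose;L=np.asarray(L,float);c,s=np.cos(a),np.sin(a)
    return np.c_[x+c*L[:,0]-s*L[:,1],y+s*L[:,0]+c*L[:,1],L[:,2]]
def fit(obs,x0):
    def f(p): return np.concatenate([(proj(c,world(p,[l]))-uv).ravel() for c,l,uv in obs])
    r=least_squares(f,x0,loss='soft_l1');return r.x,r.fun.reshape(-1,2)
E
python3 - <<'E'
from h import *
S=lambda u,v:('scene',np.array([u,v])/2.5+[150,120]);D=lambda u,v:('side',np.array([u,v])/2+[190,145])
def O(l,a): return (a[0],l,a[1])
t=[O((-.136,.062,.056),S(735,280)),O((-.136,-.062,.056),S(608,243)),O((.136,-.062,.056),S(513,485)),O((.136,.062,.056),S(655,537)),
O((-.136,.062,.056),D(66,105)),O((.136,-.062,.056),D(303,92)),O((.136,.062,.056),D(257,38)),O((-.136,-.062,0),D(108,193)),O((-.118,0,.079),S(662,275)),O((-.118,0,.079),D(107,115))]
h=[O((-.191,-.0375,.008),S(250,120)),O((-.191,.0375,.008),S(312,130)),O((-.191,.0375,.008),D(173,484)),O((-.191,-.0375,.008),D(219,545)),
O((.019,0,.085),S(200,215)),O((.019,0,.085),D(377,345))]
for n,o,x0 in(("tray",t,(.6,.2,0)),("holder",h,(.6,-.2,0))):
    p,r=fit(o,x0);print(n,p.round(4),np.degrees(p[2]));print(r.round(1).tolist())
    if n=="tray":print(world(p,[(-.118,0,.079),(-.145,0,.07),(-.0665,0,0)]).round(4))
    else:print(world(p,[(.019,0,.085),(-.138,0,.008)]).round(4))
for n,z in(("small_bottle",.07),("cup",.0325)):
  o=[]
  for c in("scene","side"):
    m=[d for d in spot_in(n,c) if abs(d['extent'][2]-d['extent'][0])<36][0]['extent'];o.append((c,(0,0,z),np.array([(m[0]+m[2])/2,(m[1]+m[3])/2])))
  print(n,fit(o,(.6,0,0))[0].round(3))
E
```

```text
tray [0.5806 0.1881 0.0956] 5.47708929677145
[[-0.7, 0.1], [-2.1, -0.4], [-3.0, -0.0], [0.5, 0.6], [-1.7, -2.4], [2.2, -2.3], [1.2, -4.5], [-0.3, 2.9], [1.7, -6.3], [-7.2, -0.5]]
[[0.4632 0.1769 0.079 ]
 [0.4363 0.1743 0.07  ]
 [0.5144 0.1818 0.    ]]
holder [ 0.6021 -0.2299  0.2569] 14.721417535282844
[[-2.9, -0.7], [-1.5, -0.6], [-0.7, -2.2], [-0.2, -0.2], [-1.6, 1.7], [-1.8, 0.1]]
[[ 0.6205 -0.2251  0.085 ]
 [ 0.4687 -0.265   0.008 ]]
small_bottle [0.603 0.007 0.   ]
cup [ 0.433 -0.001  0.   ]
```

```bash
python3 -m inch '[[0.25,0.94,0,0,0,-0.14,0],[0.25,0.94,0,0,0,-0.14,0],[0.25,0.94,0,0,0,-0.14,0],[0.25,0.94,0,0,0,-0.14,0],[0.25,0.94,0,0,0,-0.14,0],[0.25,0.94,0,0,0,-0.14,0],[0.25,0.94,0,0,0,-0.14,0],[0.25,0.94,0,0,0,-0.14,0],[0.25,0.94,0,0,0,-0.14,0],[0.25,0.94,0,0,0,-0.14,0]]' && python3 -m inch '[[0.22,0.94,0,0,0,-0.14,0],[0.22,0.94,0,0,0,-0.14,0],[0.22,0.94,0,0,0,-0.14,0],[0.22,0.94,0,0,0,-0.14,0],[0.22,0.94,0,0,0,-0.14,0],[0.22,0.94,0,0,0,-0.14,0],[0.22,0.94,0,0,0,-0.14,0],[0.22,0.94,0,0,0,-0.14,0],[0.22,0.94,0,0,0,-0.14,0],[0.22,0.94,0,0,0,-0.14,0],[0,0,0,0,0,0,0]]'
python3 - <<'E'
from h import *
s=env.sense();print(s['clock'],s['position'],s['tcp_rot'],s['contact_force'])
g=get_calibration('wrist');im=camera('wrist');cv2.imwrite('pics/w1.png',im);print(g)
for pose in((.5806,.1881,.0956),):
  for l in((-.136,.062,.056),(-.136,-.062,.056),(.136,-.062,.056),(.136,.062,.056),(-.118,-.035,.079),(-.118,.035,.079)):
    u=proj('wrist',world(pose,[l]))[0];cv2.circle(im,tuple(int(v) for v in u),4,(0,0,255),1)
h=(.6021,-.2299,.2569)
for l in((-.191,-.0375,.008),(-.191,.0375,.008),(.019,0,.085)):
    u=proj('wrist',world(h,[l]))[0];cv2.circle(im,tuple(int(v) for v in u),4,(255,0,0),1)
cv2.imwrite('pics/w1a.png',im)
E
```

```text
clock: 2.1
position: [0.3329, -0.2026, 0.4049]
tcp_rot: [-3.141, -0.001, -1.337]
contact_force: [0.8, -0.2, -0.4]
width: -0.0
clock: 3.2
position: [0.4216, 0.1754, 0.4048]
tcp_rot: [-3.14, 0.001, -1.48]
contact_force: [-0.2, -0.6, -0.6]
width: 0.0001
3.2 [0.42161489 0.1753996  0.40479268] [-3.14020055e+00  1.03056805e-03 -1.47955095e+00] [-0.19329685 -0.59269199 -0.63862336]
{'K': array([[371.64829954,   0.        , 320.18768567],
       [  0.        , 371.64829954, 241.1732126 ],
       [  0.        ,   0.        ,   1.        ]]), 'R': array([[ 0.09050684, -0.99589464, -0.00153912],
       [-0.95428154, -0.08716692,  0.28591723],
       [-0.2848776 , -0.02440871, -0.95825308]]), 't': array([0.13684823, 0.38166941, 0.50400518])}
```

View pics/w1a.png

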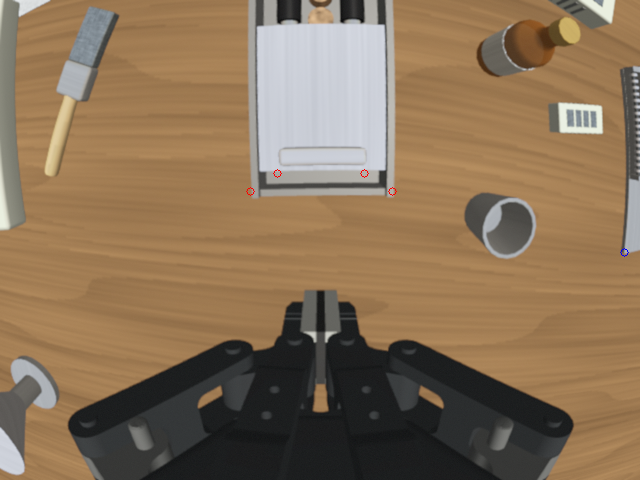

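The wrist view shows the tray's near end at row 195 and the bar top at about (323,156). The cover already stands slightly open. The cup and bottle are clear of it.

```bash
cat >> h.py <<'E'
def ray(uv,z,g=None):
    g=g or get_calibration('wrist');K=g['K'];d=np.array([uv[0]-K[0][2],uv[1]-K[1][2]]);r=np.linalg.norm(d);th=r/K[0][0]
    v=np.r_[d/r*np.sin(th),np.cos(th)];R=np.asarray(g['R']);c=-R.T@g['t'];w=R.T@v
    return c+w*(z-c[2])/w[2]
E
python3 - <<'E'
from h import *
for uv,z in(((249,194),.056),((396,194),.056),((280,156),.079),((366,156),.079),((258,25),.051),((385,25),.051),((625,252),.008)):
    print(uv,ray(uv,z).round(4))
E
```

```text
(249, 194) [0.4372 0.2377 0.056 ]
(396, 194) [0.449  0.1095 0.056 ]
(280, 156) [0.474  0.2104 0.079 ]
(366, 156) [0.4803 0.1426 0.079 ]
(258, 25) [0.5879 0.2429 0.051 ]
(385, 25) [0.598  0.1335 0.051 ]
(625, 252) [ 0.4081 -0.2432  0.008 ]
```

```bash
python3 -m inch '[[0.25,0,-0.86,0,0,0,0],[0.25,0,-0.86,0,0,0,0],[0.05,0,-0.86,0,0,0,0],[0,0,-0.86,0,0,0,0],[0,0,-0.86,0,0,0,0],[0,0,0,0,0,0,0]]' && python3 -m inch '[[0.3,0.03,0,0,0,0,0],[0.3,0.03,0,0,0,0,0],[0.4,0.04,0,0,0,0,0],[0.4,0.04,0,0,0,0,0],[0.4,0.04,0,0,0,0,0],[0.4,0.04,0,0,0,0,0],[0.4,0.04,0,0,0,0,0],[0.3,0.03,0,0,0,0,0],[0.3,0.03,0,0,0,0,0],[0,0,0,0,0,0,0]]'
```

```text
clock: 3.85
position: [0.4417, 0.1708, 0.2299]
tcp_rot: [3.136, -0.001, -1.483]
contact_force: [0.8, 0.1, 1.4]
width: -0.0003
clock: 4.85
position: [0.5725, 0.1848, 0.2346]
tcp_rot: [-3.14, 0.0, -1.482]
contact_force: [-0.1, -0.3, -1.1]
width: 0.0
```

```bash
python3 -m inch '[[0.15,0.01,0,0,0,0,0],[0,0,0,0,0,0,0]]';python3 -m inch '[[0.1,0.01,0,0,0,0,0],[0,0,0,0,0,0,0]]'
python3 - <<'E'
from h import *
im=camera('side');cv2.imwrite('pics/s2.png',cv2.resize(im[145:345,190:390],(600,600),interpolation=cv2.INTER_CUBIC))
E
```

```text
clock: 5.05
position: [0.5745, 0.185, 0.234]
tcp_rot: [3.134, -0.0, -1.482]
contact_force: [-30.7, -1.8, 21.4]
width: -0.0001
clock: 5.25
position: [0.5758, 0.1851, 0.2336]
tcp_rot: [3.126, -0.001, -1.482]
contact_force: [-50.7, -3.6, 36.1]
width: 0.0005
```

View pics/s2.png

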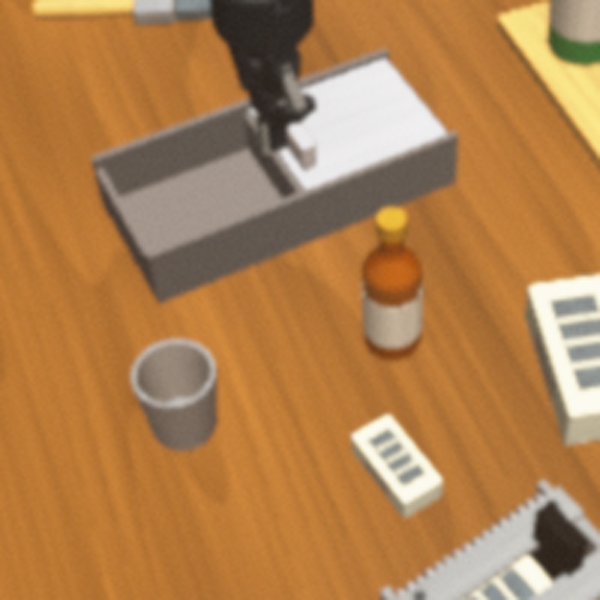

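```bash
python3 -m inch '[[-0.3,-0.03,0,0,0,0,0],[-0.3,-0.03,0.3,0,0,0,0],[0,0,1,0,0,0,0],[0,0,1,0,0,0,0],[0,-0.3,1,0,0,0,0],[0,-0.9,1,0,0,0,0]]' && python3 -m inch '[[-0.1,-0.95,0,0,0,0.16,0],[-0.1,-0.95,0,0,0,0.16,0],[-0.1,-0.95,0,0,0,0.16,0],[-0.1,-0.95,0,0,0,0.16,0],[-0.1,-0.95,0,0,0,0.16,0],[-0.1,-0.95,0,0,0,0.16,0],[-0.1,-0.95,0,0,0,0.16,0],[-0.1,-0.95,0,0,0,0.16,0],[-0.1,-0.95,0,0,0,0.16,0],[-0.1,-0.95,0,0,0,0.16,0],[0,0,0,0,0,0,0]]'
python3 - <<'E'
from h import *
s=env.sense();print(s['clock'],s['position'],s['tcp_rot'],s['contact_force'])
im=camera('wrist');cv2.imwrite('pics/w3.png',im)
h=(.6021,-.2299,.2569)
for l in((-.191,-.0375,.008),(-.191,.0375,.008),(.019,0,.085)):
    u=proj('wrist',world(h,[l]))[0];print(u);cv2.circle(im,tuple(int(v) for v in u),4,(255,0,0),1)
print([ (d['extent'],d['confidence']) for d in spot_in('lug','wrist')])
cv2.imwrite('pics/w3a.png',im)
E
```

```text
clock: 5.9
position: [0.5568, 0.1387, 0.4062]
tcp_rot: [-3.137, 0.001, -1.48]
contact_force: [1.2, -0.6, -0.1]
width: -0.0002
clock: 7.0
position: [0.5164, -0.2464, 0.4041]
tcp_rot: [-3.139, -0.004, -1.317]
contact_force: [0.2, 0.4, -0.0]
width: 0.0005
7.0 [ 0.51643111 -0.24635058  0.40409487] [-3.13929711 -0.00380396 -1.3174925 ] [ 0.21106614  0.3975756  -0.01924453]
[360.8713964  302.33086803]
[292.19795021 302.78666262]
[328.38797145  93.34638912]
[([300.4, 82.8, 352.5, 110.8], 0.65)]
```

View pics/w3a.png

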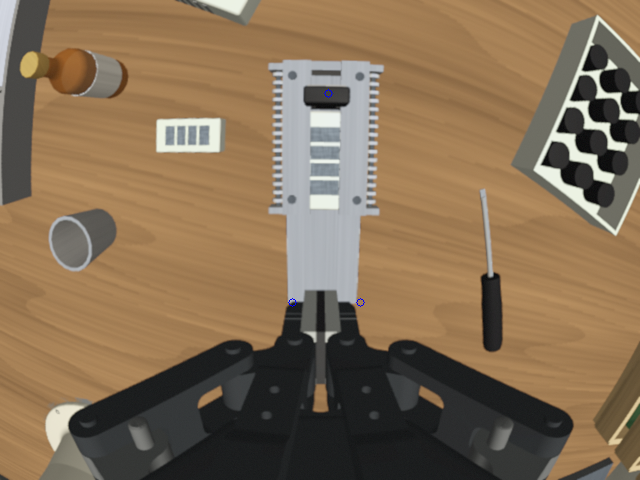

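Run:
```python
from h import *
for uv,z in(((326.5,95),.085),((269,212),.047),((379,212),.047),((269.5,67),.047),((383,67),.047),((288,260),.008),((359,260),.008)): print(uv,ray(uv,z).round(4))
```

```text
(326.5, 95) [ 0.6188 -0.2223  0.085 ]
(269, 212) [ 0.5096 -0.1981  0.047 ]
(379, 212) [ 0.5345 -0.2941  0.047 ]
(269.5, 67) [ 0.6356 -0.1678  0.047 ]
(383, 67) [ 0.6607 -0.2628  0.047 ]
(288, 260) [ 0.4551 -0.2252  0.008 ]
(359, 260) [ 0.4736 -0.297   0.008 ]
```

```bash
python3 -m inch '[[0.82,0.19,0,0,0,0,0],[0.82,0.19,0,0,0,0,0],[0.82,0.19,0,0,0,0,0],[0.83,0.2,0,0,0,0,0],[0,0,-0.86,0,0,0,0],[0,0,-0.86,0,0,0,0],[0,0,-0.86,0,0,0,0],[0,0,-0.86,0,0,0,0],[0,0,-0.43,0,0,0,0],[0,0,-0.43,0,0,0,0],[0,0,0,0,0,0,0]]'
```

```text
clock: 8.2
position: [0.6482, -0.2099, 0.2287]
tcp_rot: [3.14, 0.002, -1.314]
contact_force: [-0.1, -0.1, 0.6]
width: -0.0
```

```bash
python3 -m inch '[[-0.29,-0.17,0.08,0,0,0,0],[-0.29,-0.074,0,0,0,0,0],[-0.29,-0.074,0,0,0,0,0],[-0.29,-0.074,0,0,0,0,0],[-0.29,-0.074,0,0,0,0,0],[-0.29,-0.074,0,0,0,0,0],[-0.29,-0.074,0,0,0,0,0],[-0.29,-0.074,0,0,0,0,0],[-0.29,-0.074,0,0,0,0,0],[0,0,0,0,0,0,0]]';python3 -m inch '[[-0.15,-0.04,0,0,0,0,0],[0,0,0,0,0,0,0]]'
```

```text
clock: 9.2
position: [0.543, -0.2421, 0.2349]
tcp_rot: [-3.139, -0.001, -1.316]
contact_force: [5.7, 7.8, 1.7]
width: 0.0001
clock: 9.4
position: [0.5376, -0.2435, 0.2349]
tcp_rot: [-3.139, -0.001, -1.315]
contact_force: [5.8, 7.5, 4.5]
width: 0.0
```

```bash
python3 -m inch '[[-0.1,-0.025,0,0,0,0,0],[0,0,0,0,0,0,0]]';python3 -m inch '[[-0.07,-0.02,0,0,0,0,0],[0,0,0,0,0,0,0]]'
python3 - <<'E'
from h import *
im=camera('side');cv2.imwrite('pics/s4.png',cv2.resize(im[245:445,240:440],(600,600),interpolation=cv2.INTER_CUBIC))
E
```

```text
clock: 9.6
position: [0.5339, -0.2445, 0.2349]
tcp_rot: [-3.139, -0.001, -1.315]
contact_force: [6.5, 6.7, 3.7]
width: -0.0
clock: 9.8
position: [0.5323, -0.2449, 0.2351]
tcp_rot: [-3.136, -0.002, -1.316]
contact_force: [18.2, 14.0, -1.0]
width: 0.0003
```

View pics/s4.png

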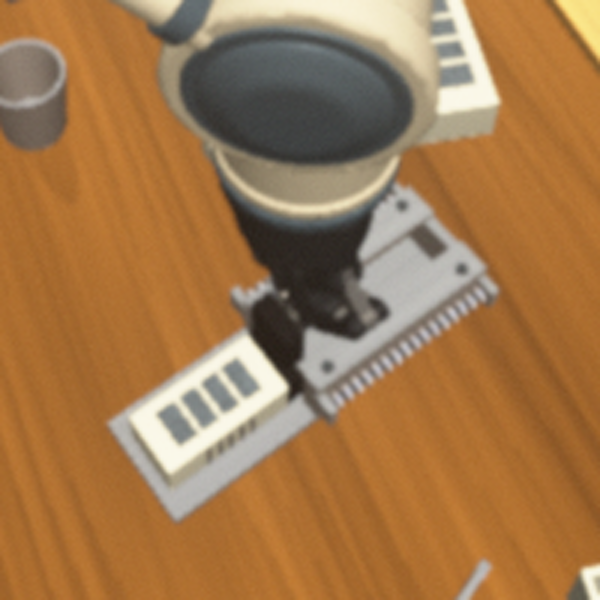

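The side view shows the cassette fully out on the plate, and the force rose at the stop. Next I back off so the spring returns.

```bash
python3 -m inch '[[0.29,0.074,0,0,0,0,0],[0.29,0.074,0,0,0,0,0],[0.29,0.074,0,0,0,0,0],[0.29,0.074,0,0,0,0,0],[0.29,0.074,0,0,0,0,0],[0.29,0.074,0,0,0,0,0],[0.29,0.074,0,0,0,0,0],[0.29,0.074,0,0,0,0,0],[0.29,0.074,0,0,0,0,0],[0.29,0.074,0,0,0,0,0],[0,0,0,0,0,0,0]]' && python3 -m inch '[[0,0,1,0,0,0,0.9],[0,0,1,0,0,0,0.9],[-0.5,-0.13,1,0,0,0,0.9],[-1,-0.25,1,0,0,0,0.9],[-1,-0.25,0,0,0,0,0.9],[-1,-0.25,0,0,0,0,0.9],[-1,-0.25,0,0,0,0,0.9],[-1,-0.25,0,0,0,0,0.9],[-0.4,-0.1,0,0,0,0,0.9],[0,0,0,0,0,0,0.9]]'
python3 - <<'E'
from h import *
s=env.sense();print(s['clock'],s['position'],s['tcp_rot'],s['contact_force'])
g=get_calibration('wrist');im=camera('wrist');cv2.imwrite('pics/w5.png',im)
for d in outline_of('cassette','wrist'):print(d['extent'],d['confidence'],cv2.minAreaRect(np.argwhere(d['mask'])[:,::-1].astype(np.float32)))
E
```

```text
clock: 10.95
position: [0.6484, -0.2152, 0.2327]
tcp_rot: [-3.142, -0.0, -1.314]
contact_force: [-0.6, -0.6, -0.4]
width: -0.0001
clock: 11.95
position: [0.4146, -0.2739, 0.388]
tcp_rot: [3.141, 0.001, -1.317]
contact_force: [-0.0, -0.0, 0.1]
width: 0.077
11.95 [ 0.41460683 -0.27392883  0.3879582 ] [ 3.14088840e+00  6.00069762e-04 -1.31676507e+00] [-0.03664234 -0.03851056  0.10020343]
[297.6, 104.2, 352.1, 208.4] 0.63 ((323.63934326171875, 156.48910522460938), (51.717376708984375, 102.97908782958984), 0.7252242565155029)
[148.8, 9.8, 223.7, 51.6] 0.63 ((185.8958740234375, 27.98993682861328), (36.981117248535156, 75.81989288330078), 86.05481719970703)
[94.6, 1.8, 114.7, 3.5] 0.17 ((103.5, 2.0), (4.0, 19.0), 90.0)
```

View pics/w5.png

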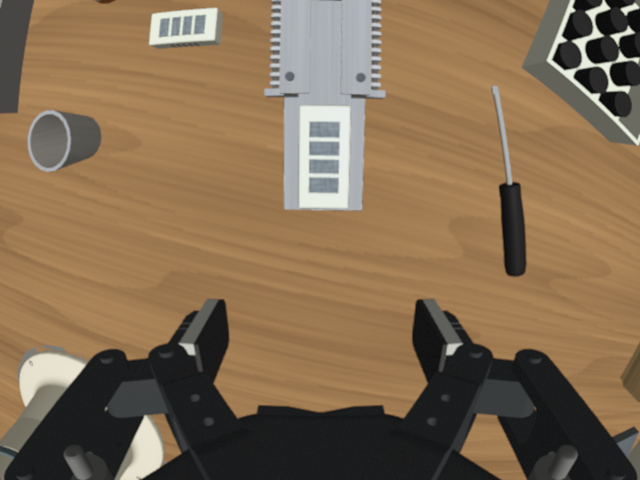

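The cassette lies squarely on the plate. The corners of its top are (300,107), (351,107), (348,207) and (301,207).

Run:
```python
from h import *
P=np.array([ray(u,.038) for u in((300,107),(351,107),(348,207),(301,207))]);c=P.mean(0)
print(P.round(4),c.round(4),np.linalg.norm(P[0]-P[1]),np.linalg.norm(P[0]-P[3]),np.degrees(np.arctan2(*(P[0]+P[1]-P[2]-P[3])[1::-1])))
d=c-env.sense()['position'];print(d/.04)
```

```text
[[ 0.5061 -0.2333  0.038 ]
 [ 0.5171 -0.275   0.038 ]
 [ 0.4325 -0.2953  0.038 ]
 [ 0.4221 -0.2555  0.038 ]] [ 0.4694 -0.2648  0.038 ] 0.043033291474216244 0.08685380037411013 14.131460388070744
[ 1.31395412  0.22584231 -8.75062791]
```

```bash
python3 -m inch '[[0.66,0.11,0,0,0,0,0.85],[0.66,0.12,0,0,0,0,0.85],[0,0,-0.9,0,0,0,0.85],[0,0,-0.9,0,0,0,0.85],[0,0,-0.9,0,0,0,0.85],[0,0,-0.9,0,0,0,0.85],[0,0,-0.7,0,0,0,0.85],[0,0,-0.4,0,0,0,0.85],[0,0,-0.2,0,0,0,0.85],[0,0,0,0,0,0,0.85],[0,0,0,0,0,0,0.85]]'; python3 -c "
from h import *
print(env.sense()['position'])"
```

```text
clock: 13.15
position: [0.4699, -0.2644, 0.1923]
tcp_rot: [-3.141, -0.001, -1.314]
contact_force: [0.4, 0.3, 0.4]
width: 0.0724
[ 0.4699467  -0.2644047   0.19234809]
```

```bash
python3 -m inch '[[0,0,-0.15,0,0,0,0.85],[0,0,0,0,0,0,0.85],[0,0,0,0,0,0,0.3],[0,0,0,0,0,0,0.3],[0,0,0,0,0,0,0.3],[0,0,0,0,0,0,0.3],[0,0,0,0,0,0,0.3],[0,0,0,0,0,0,0.3]]' 40 && python3 -m inch '[[0,0,0.3,0,0,0,0.3],[0,0,0.5,0,0,0,0.3],[0,0,0.8,0,0,0,0.3],[0,0,0,0,0,0,0.3]]'
```

```text
clock: 13.95
position: [0.4693, -0.2645, 0.1863]
tcp_rot: [-3.141, -0.0, -1.315]
contact_force: [-0.5, 0.7, 6.0]
width: 0.0432
clock: 14.35
position: [0.47, -0.265, 0.2537]
tcp_rot: [-3.138, -0.004, -1.315]
contact_force: [0.1, -0.5, -2.2]
width: 0.0434
```

```bash
python3 -m inch '[[0,0,1,0,0,0,0.3],[0,0,1,0,0,0,0.3],[0,0.2,1,0,0,0,0.3],[0,0.6,0,0,0,0,0.3]]' && python3 -m inch '[[0.1,0.93,0,0,0,-0.15,0.3],[0.1,0.93,0,0,0,-0.15,0.3],[0.1,0.93,0,0,0,-0.15,0.3],[0.1,0.93,0,0,0,-0.15,0.3],[0.1,0.93,0,0,0,-0.15,0.3],[0.1,0.93,0,0,0,-0.15,0.3],[0.1,0.93,0,0,0,-0.15,0.3],[0.1,0.93,0,0,0,-0.15,0.3],[0.1,0.93,0,0,0,-0.15,0.3],[0.1,0.93,0,0,0,-0.15,0.3],[0.05,0.7,0,0,0,-0.05,0.3],[0,0.3,0,0,0,0,0.3]]'; python3 -m inch '[[0,0,0,0,0,0,0.3]]'
python3 - <<'E'
from h import *
s=env.sense();print((np.array([.512,.181,.1843])-s['position'])/.04,np.degrees(s['tcp_rot'][2]))
im=camera('wrist');cv2.imwrite('pics/w6.png',im)
E
```

```text
clock: 14.75
position: [0.4702, -0.2338, 0.3748]
tcp_rot: [-3.136, -0.007, -1.316]
contact_force: [0.5, 0.2, -2.7]
width: 0.0432
clock: 15.95
position: [0.511, 0.1817, 0.3699]
tcp_rot: [-3.142, 0.0, -1.475]
contact_force: [-0.8, -0.3, -1.3]
width: 0.0431
clock: 16.05
position: [0.5109, 0.1806, 0.3698]
tcp_rot: [3.141, 0.0, -1.475]
contact_force: [0.3, -1.5, -1.7]
width: 0.0431
[ 0.02642956  0.0096115  -4.63759939] -84.51187598765809
```

View pics/w6.png

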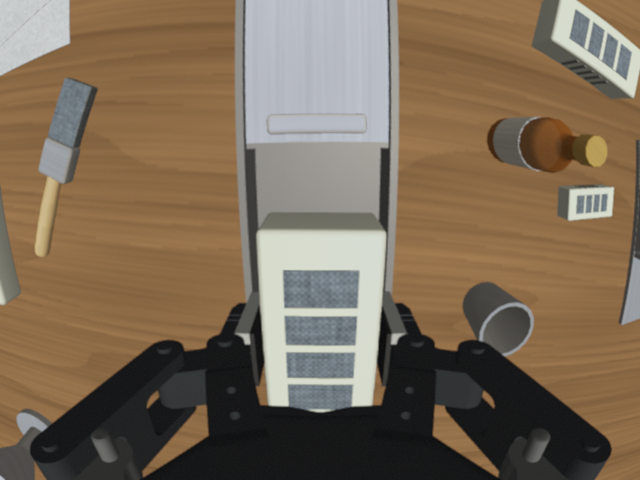

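Held level and centred over the open bay (cassette columns 258–385 between walls at about 240 and 397), with the cover back. Lowering.

```bash
python3 -m inch '[[0,0,-0.9,0,0,0,0.3],[0,0,-0.9,0,0,0,0.3],[0,0,-0.9,0,0,0,0.3],[0,0,-0.7,0,0,0,0.3],[0,0,-0.4,0,0,0,0.3],[0,0,-0.3,0,0,0,0.3],[0,0,-0.2,0,0,0,0.3],[0,0,-0.1,0,0,0,0.3],[0,0,0,0,0,0,0.3],[0,0,0,0,0,0,0.3]]'; python3 -m inch '[[0,0,-0.1,0,0,0,0.3],[0,0,0,0,0,0,0.3]]'
```

```text
clock: 17.1
position: [0.5115, 0.1796, 0.1945]
tcp_rot: [-3.141, 0.0, -1.477]
contact_force: [0.0, -0.1, -1.2]
width: 0.0433
clock: 17.3
position: [0.5113, 0.1796, 0.1899]
tcp_rot: [-3.141, 0.0, -1.477]
contact_force: [-0.6, 0.1, -1.5]
width: 0.0435
```

```bash
python3 -m inch '[[0,0,-0.07,0,0,0,0.3],[0,0,0,0,0,0,0.3]]';python3 -m inch '[[0,0,-0.05,0,0,0,0.3],[0,0,0,0,0,0,0.3]]'; python3 -m inch '[[0,0,-0.03,0,0,0,0.3],[0,0,0,0,0,0,0.3]]'
```

```text
clock: 17.5
position: [0.5112, 0.1796, 0.1869]
tcp_rot: [3.141, -0.0, -1.477]
contact_force: [1.4, 0.6, -2.0]
width: 0.043
clock: 17.7
position: [0.5112, 0.1796, 0.1849]
tcp_rot: [3.141, -0.0, -1.477]
contact_force: [-0.2, 0.2, -1.3]
width: 0.0433
clock: 17.9
position: [0.5113, 0.1796, 0.1843]
tcp_rot: [-3.141, 0.0, -1.477]
contact_force: [-2.5, -0.9, 9.2]
width: 0.0431
```

Contact is at the expected height, so I release, rise, and go behind the grip bar.

```bash
python3 -m inch '[[0,0,0,0,0,0,0.66],[0,0,0,0,0,0,0.66],[0,0,0,0,0,0,0.66],[0,0,0,0,0,0,0.66],[0,0,0.4,0,0,0,0.66],[0,0,0.8,0,0,0,0.66],[0,0,0.9,0,0,0,0.5],[0,0,0.6,0,0,0,0.3],[0,0,0,0,0,0,0]]'
python3 - <<'E'
from h import *
s=env.sense();print(s['width'],(np.array([.628,.192,.233])-s['position'])/.04)
im=camera('side');cv2.imwrite('pics/s7.png',cv2.resize(im[145:345,190:390],(600,600),interpolation=cv2.INTER_CUBIC))
E
```

```text
clock: 18.8
position: [0.512, 0.1798, 0.2949]
tcp_rot: [-3.136, 0.001, -1.477]
contact_force: [0.3, 0.4, -1.6]
width: 0.0149
0.01490430277905228 [ 2.89925616  0.3050626  -1.5470463 ]
```

View pics/s7.png

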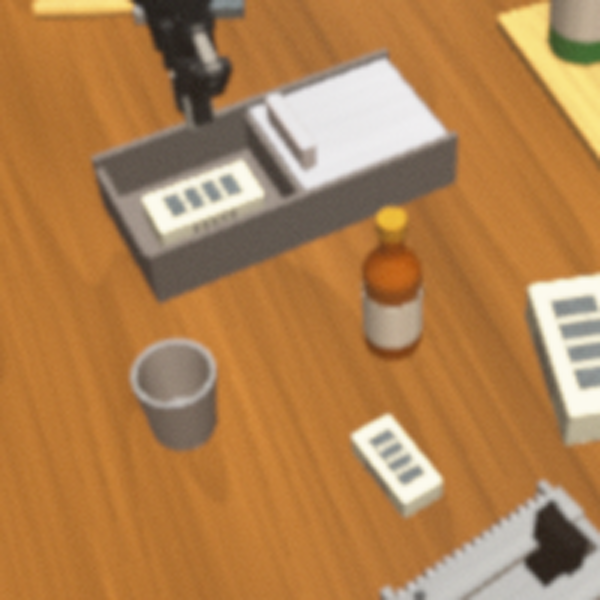

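The cassette lies flat, pad up, in the bay, and the lug is back at the rear. Next I push the cover shut from behind the bar.

```bash
python3 -m inch '[[0.7,0.07,0,0,0,0,0],[0.8,0.08,0,0,0,0,0],[0.8,0.08,0,0,0,0,0],[0.6,0.08,0,0,0,0,0],[0,0,-0.4,0,0,0,0],[0,0,-0.5,0,0,0,0],[0,0,-0.4,0,0,0,0],[0,0,-0.2,0,0,0,0],[0,0,0,0,0,0,0]]' && python3 -m inch '[[-0.3,-0.03,0,0,0,0,0],[-0.3,-0.03,0,0,0,0,0],[-0.35,-0.035,0,0,0,0,0],[-0.35,-0.035,0,0,0,0,0],[-0.35,-0.035,0,0,0,0,0],[-0.35,-0.035,0,0,0,0,0],[-0.35,-0.035,0,0,0,0,0],[-0.35,-0.035,0,0,0,0,0],[-0.35,-0.035,0,0,0,0,0],[-0.35,-0.03,0,0,0,0,0],[-0.2,-0.02,0,0,0,0,0],[0,0,0,0,0,0,0]]'
```

```text
clock: 19.75
position: [0.6267, 0.1918, 0.23]
tcp_rot: [3.138, -0.0, -1.477]
contact_force: [0.2, -0.6, 0.5]
width: -0.0002
clock: 20.95
position: [0.4827, 0.1778, 0.2323]
tcp_rot: [3.142, 0.0, -1.477]
contact_force: [-0.5, -0.1, 1.3]
width: 0.0002
```

```bash
python3 -m inch '[[-0.08,-0.01,0,0,0,0,0],[0,0,0,0,0,0,0]]';python3 -m inch '[[-0.08,-0.01,0,0,0,0,0],[0,0,0,0,0,0,0]]'
```

```text
clock: 21.15
position: [0.4803, 0.1774, 0.232]
tcp_rot: [-3.141, 0.0, -1.477]
contact_force: [-0.2, 0.6, -0.1]
width: -0.0001
clock: 21.35
position: [0.4768, 0.177, 0.2318]
tcp_rot: [3.142, 0.0, -1.477]
contact_force: [0.5, -0.3, 0.2]
width: -0.0002
```

```bash
python3 -m inch '[[-0.06,-0.01,0,0,0,0,0],[0,0,0,0,0,0,0]]';python3 -m inch '[[-0.06,-0.01,0,0,0,0,0],[0,0,0,0,0,0,0]]'
```

```text
clock: 21.55
position: [0.4756, 0.1768, 0.232]
tcp_rot: [-3.138, 0.0, -1.477]
contact_force: [8.8, 1.9, -6.2]
width: 0.0
clock: 21.75
position: [0.4748, 0.1766, 0.2323]
tcp_rot: [-3.134, 0.001, -1.477]
contact_force: [18.8, 3.4, -14.0]
width: -0.0002
```

The force rises about where the shut stop should be. I back off, rise and check.

```bash
python3 -m inch '[[0.3,0.03,0,0,0,0,0],[0.3,0.03,0.2,0,0,0,0],[0,0,1,0,0,0,0],[0,0,1,0,0,0,0],[-0.8,0,1,0,0,0,0],[-0.8,0,1,0,0,0,0],[-0.5,0,0.2,0,0,0,0],[0,0,0,0,0,0,0],[0,0,0,0,0,0,0]]'
python3 - <<'E'
from h import *
a=camera('side')[145:445,190:440];b=camera('wrist')
cv2.imwrite('pics/f.png',np.hstack([cv2.resize(a,(400,480)),b[0:480,180:560]]))
E
```

```text
clock: 22.65
position: [0.4136, 0.1786, 0.4061]
tcp_rot: [-3.141, -0.0, -1.477]
contact_force: [0.5, 0.2, -0.0]
width: -0.0003
```

View pics/f.png

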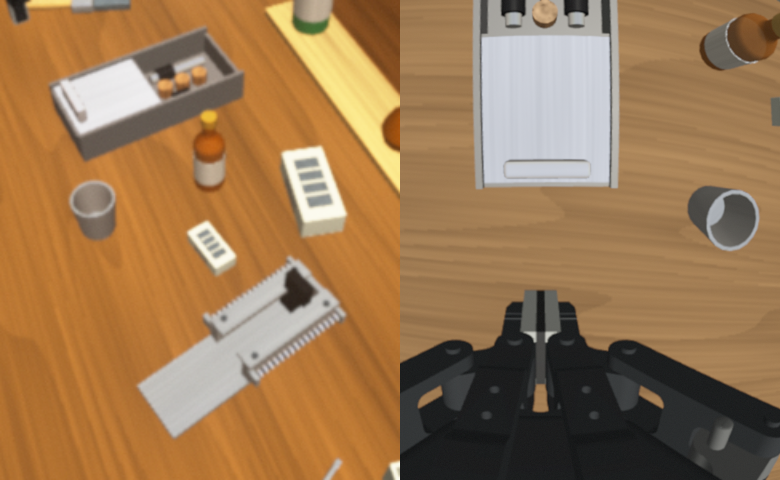

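The cover is flush with the tray's near end, the ejector is at rest, and the bottle and cup have not moved.

```bash
python3 -c "
from h import *
print(job.sign_off())"
```

```text
the job is handed in; nothing more can be done
None
```

The job is done and handed in at about 23 s of the 72 s allowed; the sign-off reports no verdict.

- **Cover opened:** I pushed it back to its stop. It already stood about 15 mm open at the start. The push peaked at about 62 N at the wrist, below the 120 N limit.
- **Ejector:** I pressed it to its stop, which put the cassette fully out on the plate, then backed off so the spring returned it.
- **Cassette:** I gripped it across its width (43 mm measured) and carried it upright. I lowered it in small steps until the bay floor pushed back at the expected height, then released it.
- **Cover shut:** I pushed it until the force rose at the stop, about 2 mm past where I had calculated.

**Last checks:** The final pictures show the cover flush with the tray's near end, the lug back at rest and the plate empty. The bottle and cup are in place, the screwdriver and brush were not touched, and the gripper is clear of everything. The cassette was last seen flat and pad up just before the cover closed over it. No check failed. While pressing the ejector the sensor showed more sideways force than expected (about 7 N), but the ejector still travelled and returned fully.

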